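# Make room in the locked spice rack and add a jar

## Task

The spice jar standing out on the worktop belongs in the small wooden rack, between the steel divider and the jar at the rack's right-hand end (left and right as seen from the side with the catch and handle). Pull the divider's catch out to unlock it, slide the divider by its handle all the way to the left so that it pushes the two things beyond it along, then set the jar upright on the rack floor in the space this frees, without dropping it. Keep everything in the row upright and do not disturb the garlic.

Things in the scene. Friction and masses are not known exactly. Their poses are not given: they have to be found in the camera images.
- rack: fixed wooden spice rack, one straight row. Origin on the worktop, mid row width; z up, -x the front, +y left along the row; yaw 35 to 53 degrees. Channel inside: x -24 to 24 mm, y -101 to 100, floor 6 mm up; rails 36 mm high, end walls 60 mm high, all 6 thick. Plinth in front: x -102 to -30, y -143 to 106, 24 mm high, with catch and divider strip on it (strip top 38 mm).
- slot (a point): point on the rack floor, in the rack's frame x 0, y -25, z 6 mm: the middle of the space that is free once the divider is fully to the left (50 to 60 mm wide along the row, between the end jar and the divider blade). Axes as the rack's.
- catch (a joint): steel bolt that locks the divider: 0 = in, its tongue in the notch of the divider's strip; grows to 0.020 m (stop) as it is pulled straight out to the front (rack -x); starts at 0 to 0.003. The divider is free from 0.013 on. Friction about 1.5 N; stays where it is left, no spring.
- catch_tab (a point): point in the upright steel tab on the bolt, 15 mm below its top; moves with the bolt. Rack frame: x -69, y -115, z 80 mm when in. Tab: 14 mm along rack x, 12 along y, free from 36 to 95 mm above the worktop. It is the right-hand one of the two steel posts on the plinth, 71 mm right of the divider handle. Bolt guides beside it, top 35 mm.
- divider (a joint): sliding divider: 0 = right (start), grows to 0.050 m (stop) as it slides left (rack +y). With the catch in it is locked (play under 3 mm). Friction about 2 N, no spring; pushing the two things beyond it along adds about 2 N.
- divider_handle (a point): point in the divider's upright handle, a steel post 14 x 14 mm on the plinth, top 100 mm above the worktop, free down to 60 mm. Rack frame: x -50, y -44 mm + joint value, z 85; moves with the divider. The blade in the channel is at the handle's y, 8 mm thick along the row, 42 mm wide, top 81 mm, joined to the handle by an arm whose top is at 48 mm.
- loose_jar: the jar to be added: round spice jar with dark cap, diameter 41 mm, height 105 mm, about 0.11 kg, standing upright on the worktop right of the rack. Origin: centre of its underside, z along its axis.
- end_jar: spice jar of the same form (diameter 41, height 105 mm) in the row between the right end wall and the divider; origin at the centre of its underside. It stays there.
- shaker: white shaker with grey domed top, 44 x 44 x 90 mm, in the row to the left of the divider; it or the left jar is the nearer one to the divider. Origin at the centre of its underside. It may lean by up to 0.04 rad from the start.
- left_jar: spice jar (diameter 41, height 105 mm) in the row to the left of the divider. Origin at the centre of its underside. Between and beyond these two there are loose gaps, about 55 mm altogether.
- garlic: bulb of garlic, about 58 mm wide and high, on the worktop right of the rack, at least 120 mm from the loose jar; leave it alone. Origin under its centre.
Things that resemble listed ones, but are neither listed nor needed, are in the scene too. Leave any green, purple or red look-alike of the left_jar alone.

How it is judged:
By the outcome, as a careful person would: the job done as asked, in the order asked, and still so for the second after the job is handed in, with the robot touching nothing.
It also fails if it takes over 51 s, if anything falls off the work surface, if the arm or the gripper's body presses on something with over 40 N, if the wrist force passes 120 N, or if a joint passes its speed limit or range.

## Robot

A 6-joint arm with a two-finger parallel gripper is mounted at the origin on a cart in front of the work surface, level with it; the furniture and walls round the work are solid. World frame = base frame: x ahead of the robot, y to its left, z up, the work surface at z = 0. Lengths are in m, angles in degrees, forces in N, time in s.
With the tool pointing down it reaches from about 0.375 to 0.9 m from the base axis. Payload 3.1 kg.
Tool frame: the origin (TCP) lies on the centre line of the jaws, within the pads' length; the fingertips stand bot.nose_length ahead of it and the grasp point (between the pads) lies 2 mm behind it (bot.nose_length is the distance from the TCP to the fingertips, in m); z points along the fingers, y is the direction in which the jaws open and shut (so a half turn about z gives the same grasp; the last joint's range is limited). The gripper opens to 87 mm and grips with 3 to 60 N. Pads are 19 mm wide; open, the fingers measure 117 mm over their backs; the gripper's body (75 mm by 190 mm) begins 51 mm behind the grasp point.
Start: joints at [-79.04, 30.224, 82.088, -0, 67.689, -10.227], TCP at [0.226, -0.583, 0.24] pointing down, gripper open.
Joint ranges: [-176.69, 176.69], [-43.24, 126.21], [12.49, 139.97], [-82, 262], [0, 151.66], [-163.58, 163.58]. Speed limits (degrees/s): [159.86, 159.86, 180, 180, 180, 180].

## Interface

Orientations are given as a 3x3 rotation matrix whose columns are the frame's x, y, z axes.
In Python, from rig import bot, optics, hand_in gives the robot as it stands. The module is installed in compiled form; this text tells all that it offers.
- The arm moves only by the tool move_arm, never from a script. Its argument "series" is a list of rows, each a list of 5 numbers: the shift along the tool's x, y, z in m, then the turn about the tool's z in rad, then the finger opening in m, from 0 to 0.087. In form: [[dx, dy, dz, roll, grip], ...]. A call has 1 to 5 rows; each row is the pose to reach, as a shift and turn from the pose measured when the call began, along the tool's axes at that moment; what a row does not reach only later rows make up. A row lasts 1/8 s, in which the tool goes at most 62.5 mm and 10.7 degrees, less where a joint would pass 70% of its speed; a pose out of reach is approached as far as the arm can. A call with a gripper value outside its range is refused whole. The fingers move at their own pace and stop on an object; the grip force is fixed at half the most. Time passes only in rows, so rows that repeat a pose let the fingers close. It gives the time, the measured TCP pose, the force and the opening at its end, in the units of the state.
- bot.read_state(): the state, without advancing time (a new reading comes with each control period).
- optics.capture(name): name is "scene" or "top" or "wrist"; returns the picture (384x512x3 uint8, red, green, blue); there is no depth.
- optics.camera_params(name): a dict with "vfov" (degrees; the focal length in pixels is half the picture's height over the tangent of half this angle, whatever the lens; pixels are square), "cx", "cy" (the principal point, pixels), "k1" (the pictures are not rectified: a ray, as slopes to the right and down, at radius r is drawn at 1 + k1 r^2 times it, then the intrinsics apply), "world_from_camera" (4x4, takes a point from camera to world coordinates); the wrist camera has in their place "hand_eye" (4x4, takes a point from camera to tool coordinates, whose origin is the TCP and whose axes are the flange's). Camera axes: x right, y down, z forward; pixel columns grow to the right and rows downward; lengths in m; the calibration is good to about 2 mm. A picture is of the moment at which its call begins: read the wrist's pose just before it. camera_params takes no time and is no camera call.
- hand_in(): hands the job in, once; it reports no verdict.
The state is a dict: "time_s": time; "joint_positions": joint angles; "qvel": joint speeds; "tau": joint torques, N m; "position": TCP position; "tcp_rot": TCP orientation; "force": force on the tool from outside, world axes, zero at the start; "moment": the same for the moment, N m; "opening": opening from 0.0 (shut) to 1.0 (fully open).
Only numpy, scipy, OpenCV 4.12 (cv2) and the standard library are available. Lean on these libraries where they do the work, as an engineer would, in place of code of your own. Each camera call takes 0.05 s, during which the arm holds its last target. There are 200 camera calls.

## Working session

There is one attempt and no reset: what is moved stays moved. The work goes in short steps, Python scripts to look and compute and a tool call to move; the robot and the scene stay as the last step left them, time stands still between calls to the robot, and variables do not carry over. Pictures are saved under pics/ and viewed, on a budget of 10 in all, crops included, one or two more only if the job needs it, and the job is handed in when it is done.

Besides the shell and the picture viewer there is one more tool, called after "Request:" as name(argument=value, ...), one argument or row to a line, values as JSON. move_arm: Moves the arm, as the interface text tells. Its arguments: {"type":"object","properties":{"series":{"type":"array"}},"required":["series"]}

```bash
mkdir -p pics
cat > h.py <<'E'
import numpy as np, cv2
from rig import bot, optics, hand_in
def cam(n):
    p=optics.camera_params(n); f=192/np.tan(np.radians(p['vfov'])/2)
    if 'world_from_camera' in p: T=np.array(p['world_from_camera'])
    else:
        s=bot.read_state(); W=np.eye(4); W[:3,:3]=s['tcp_rot']; W[:3,3]=s['position']; T=W@np.array(p['hand_eye'])
    return p,f,T
def proj(c,P):
    p,f,T=c; q=np.linalg.inv(T)@np.append(P,1); a=q[:2]/q[2]; a=a*(1+p['k1']*(a@a)); return np.array([p['cx'],p['cy']])+f*a
def ray(c,uv):
    p,f,T=c; d=(np.array(uv,float)-[p['cx'],p['cy']])/f; a=d.copy()
    for _ in range(20): a=d/(1+p['k1']*(a@a))
    return T[:3,3],T[:3,:3]@np.append(a,1)
def onz(c,uv,z):
    o,d=ray(c,uv); return o+d*(z-o[2])/d[2]
def snap(n,fn,s=1.5):
    c=cam(n); im=optics.capture(n); np.save('pics/'+fn+'.npy',im)
    cv2.imwrite('pics/'+fn+'.png',cv2.resize(im[:,:,::-1],None,fx=s,fy=s)); return c,im
E
python3 - <<'E'
from h import *
for n in('scene','top'): c,_=snap(n,n+'1'); print(n,c)
print(cam('wrist')); print(bot.read_state(),bot.nose_length)
E
```

```text
scene ({'vfov': 53.90946338389626, 'cx': 256.7575462785455, 'cy': 187.64450835179096, 'k1': -0.0728709888324927, 'world_from_camera': array([[-0.79018908, -0.33271114,  0.51468876, -0.01907267],
       [-0.61281789,  0.41874159, -0.67015648,  0.62352195],
       [ 0.00744693, -0.84496082, -0.53477637,  0.58450942],
       [ 0.        ,  0.        ,  0.        ,  1.        ]])}, np.float64(377.55836281153256), array([[-0.79018908, -0.33271114,  0.51468876, -0.01907267],
       [-0.61281789,  0.41874159, -0.67015648,  0.62352195],
       [ 0.00744693, -0.84496082, -0.53477637,  0.58450942],
       [ 0.        ,  0.        ,  0.        ,  1.        ]]))
top ({'vfov': 56.665235480959495, 'cx': 252.83792956280826, 'cy': 193.20838855447195, 'k1': -0.10387360947286595, 'world_from_camera': array([[ 0.01292282, -0.99629739,  0.08499712,  0.4240242 ],
       [-0.99983678, -0.01180167,  0.01367978, -0.04044345],
       [-0.01262602, -0.08516003, -0.99628728,  1.01623817],
       [ 0.        ,  0.        ,  0.        ,  1.        ]])}, np.float64(356.0968988121739), array([[ 0.01292282, -0.9962
[... 1041 characters left out ...]
91521e+01,  1.00845994e-03,
        6.76901430e+01, -1.02267878e+01]), 'qvel': array([ 0.02411143, -0.08729635, -0.09837922,  0.03187218,  0.09877582,
        0.01430955]), 'tau': array([ 1.17601376e-04, -4.40986276e+01, -1.77151626e+01,  6.34631747e-02,
        5.33303479e-02, -4.36458856e-05]), 'position': array([ 0.22579951, -0.58210969,  0.23865684]), 'tcp_rot': array([[ 9.32407623e-01,  3.61408209e-01, -3.62494466e-04],
       [ 3.61408202e-01, -9.32405641e-01,  1.95743594e-03],
       [ 3.69441534e-04, -1.95613667e-03, -9.99998019e-01]]), 'force': array([ 0.30635857, -0.24406799,  0.31214347]), 'moment': array([ 0.04288183,  0.03364413, -0.02147806]), 'opening': 0.99851980406025} 0.017
```

View pics/scene1.png

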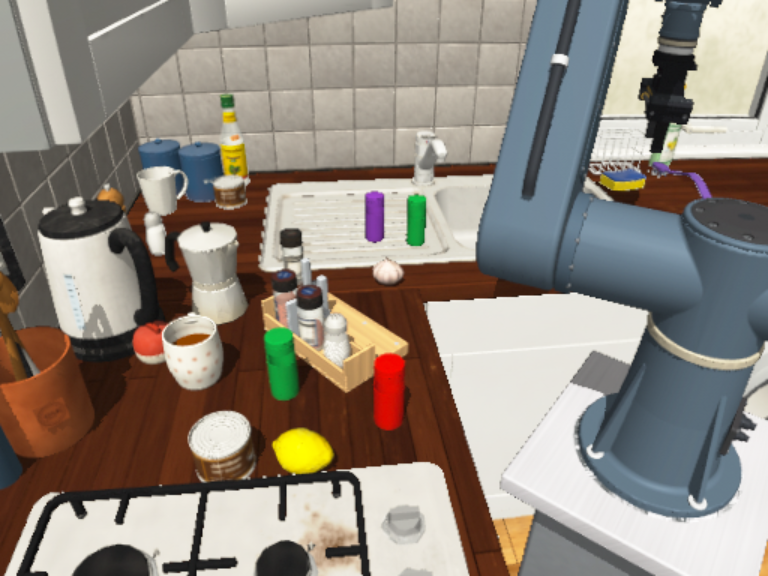

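View pics/top1.png

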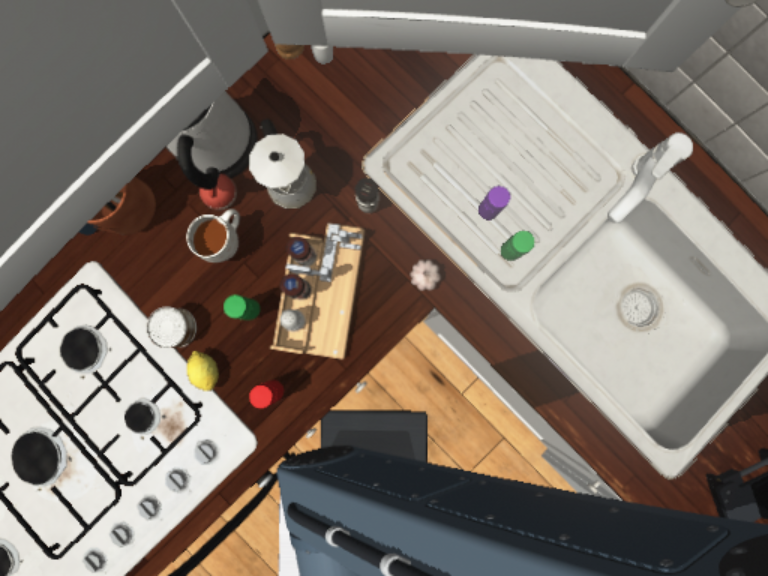

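The scene view shows the rack with the end jar, left jar and shaker, and a loose dark-cap jar behind it at about (290,245). In the top view the loose jar is at (367,192), the end jar at (300,247), the left jar at (294,286), the shaker at (290,320) and the garlic at (425,275). Look-alikes for the loose jar are the purple one (494,203), the green ones (518,245) and (237,306), the red one (262,396), and the jars in the rack. By the description I choose the one at (367,192). Next, one composite close crop.

Run:
```python
import numpy as np,cv2
t=np.load('pics/top1.npy')[105:255,160:300]; s=np.load('pics/scene1.npy')[140:265,165:285]
a=cv2.resize(t[:,:,::-1],None,fx=3.0,fy=3.0,interpolation=3); b=cv2.resize(s[:,:,::-1],None,fx=3.0,fy=3.0,interpolation=3)
o=np.zeros((450,790,3),np.uint8); o[:,:420]=a; o[:375,425:785]=b; cv2.imwrite('pics/crop1.png',o)
```

```text
(no output)
```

View pics/crop1.png

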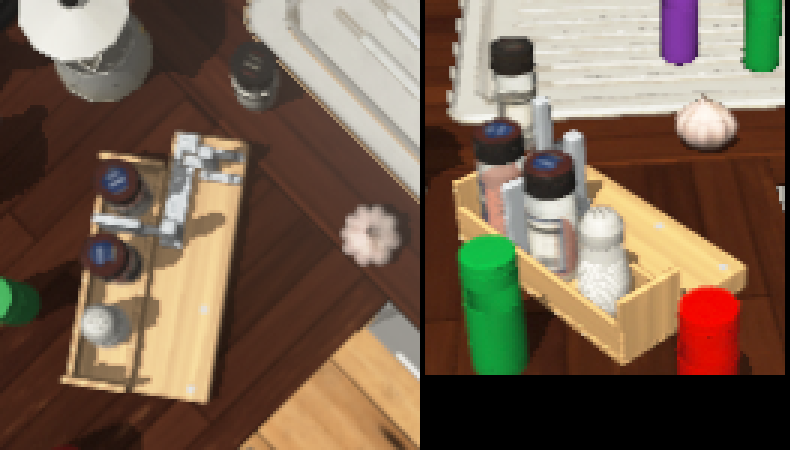

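```bash
cat > fit.py <<'E'
from h import *
from scipy.optimize import least_squares
t=lambda u,v:('top',(u/3+160,v/3+105)); s=lambda u,v:('scene',((u-425)/3+165,v/3+140))
D=[(t(248,143),(-102,-143,24)),(t(207,403),(-102,106,24)),(t(62,381),(30,106,60)),(t(100,153),(30,-107,60)),(t(175,132),(-30,-143,24)),
(s(745,265),(-102,106,24)),(s(678,270),(-30,106,60)),(s(618,320),(30,106,60)),(s(455,181),(30,-107,60)),(s(543,99),(-69,-115,95)),(s(574,133),(-50,-44,100))]
C={n:cam(n) for n in('top','scene')}
def W(x,P):
    c,sn=np.cos(x[2]),np.sin(x[2]); return np.array([x[0]+(c*P[0]-sn*P[1])/1e3,x[1]+(sn*P[0]+c*P[1])/1e3,P[2]/1e3])
f=lambda x:np.concatenate([proj(C[o[0]],W(x,P))-o[1] for o,P in D])
r=least_squares(f,[.5,.1,1.4],loss='soft_l1'); x=r.x
if __name__=='__main__':
    print(x,np.degrees(x[2])); print(f(x).reshape(-1,2).round(1))
    for n,P in dict(slot=(0,-25,6),tab=(-69,-115,80),handle=(-50,-44,85)).items(): print(n,W(x,P).round(4))
    # loose jar: cap top centre
    A=[ray(C[o[0]],o[1]) for o in(t(250,60),s(513,42))]
    M=[];b=[]
    for o,d in A: d=d/np.linalg.norm(d); Q=np.eye(3)-np.outer(d,d); M.append(Q); b.append(Q@o)
    print('jarcap',np.linalg.lstsq(np.vstack(M),np.hstack(b),rcond=None)[0], [onz(C['top'],t(250,57)[1],.105),onz(C['scene'],s(513,42)[1],.105)],'garlic',onz(C['top'],t(371,236)[1],.03))
E
python3 fit.py
```

```text
[0.49895982 0.1251783  1.41380193] 81.0048834363741
[[ 0.5 -0.3]
 [-1.2  0.4]
 [-2.1 -0.2]
 [-0.4 -1.3]
 [-0.1 -0.7]
 [ 1.4  0.4]
 [ 1.4 -0.2]
 [ 0.5 -4.9]
 [-0.4 -0.2]
 [-0.3  0. ]
 [ 0.4  0.4]]
slot [0.5237 0.1213 0.006 ]
tab [0.6018 0.039  0.08  ]
handle [0.5346 0.0689 0.085 ]
jarcap [ 0.67899557 -0.00151424  0.10926088] [array([ 6.83688070e-01, -6.40348113e-04,  1.05000000e-01]), array([ 0.68417559, -0.00744856,  0.105     ])] garlic [ 0.5358554 -0.1124344  0.03     ]
```

Create plan.py:
```python
# plan.py x y z jawyaw : shift in tool axes to a world target
import sys; from h import *
s=bot.read_state(); R=np.array(s['tcp_rot']); x,y,z,j=map(float,sys.argv[1:5])
d=R.T@(np.array([x,y,z])-s['position']); cur=np.degrees(np.arctan2(R[1,1],R[0,1])); a=(j-cur+180)%360-180
print('t',s['time_s'],'pos',np.array(s['position']).round(4),'jaw',cur.round(1),'j',np.array(s['joint_positions']).round(0),'F',np.array(s['force']).round(1),'tilt',R[:,2].round(4))
print('shift',d.round(4),'roll',-np.radians(a).round(3),'n',max(np.linalg.norm(d)/.0625,abs(a)/10.7))
```

```text
(no output)
```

Request:
move_arm(
  series=[
    [0.573,-0.445,0,0,0.04],
    [0.573,-0.445,0,0,0.04],
    [0.573,-0.445,0,0,0.04],
    [0.573,-0.445,0,0,0.04],
    [0.573,-0.445,0,0,0.04],
  ],
)

```text
time_s: 0.72
position: [0.3872, -0.3128, 0.2394]
tcp_rot: [[0.933, 0.361, -0.0], [0.361, -0.933, 0.002], [0.0, -0.002, -1.0]]
force: [0.7, 0.0, 1.3]
opening: 0.522
```

```bash
python3 plan.py .6 .04 .24 81
```

```text
t 0.725 pos [ 0.3872 -0.3128  0.2394] jaw -68.8 j [-52.  21. 100.   0.  60.  17.] F [0.7 0.  1.3] tilt [-4.0e-04  2.3e-03 -1.0e+00]
shift [ 3.257e-01 -2.522e-01  1.000e-04] roll -2.615 n 14.004076422067975
```

Request:
move_arm(
  series=[
    [0.325,-0.252,0,-2.61,0.04],
    [0.325,-0.252,0,-2.61,0.04],
    [0.325,-0.252,0,-2.61,0.04],
    [0.325,-0.252,0,-2.61,0.04],
    [0.325,-0.252,0,-2.61,0.04],
  ],
)

```text
time_s: 1.35
position: [0.5482, -0.0449, 0.2398]
tcp_rot: [[0.254, 0.967, -0.001], [0.967, -0.254, 0.002], [0.002, -0.001, -1.0]]
force: [0.6, 0.4, 0.3]
opening: 0.459
```

```bash
python3 plan.py .6 .04 .24 81
```

```text
t 1.35 pos [ 0.5482 -0.0449  0.2398] jaw -14.7 j [-16.  24.  93.   0.  63.  -2.] F [0.6 0.4 0.3] tilt [-5.0e-04  1.9e-03 -1.0e+00]
shift [ 0.0953  0.0285 -0.0001] roll -1.671 n 8.947163103045812
```

Request:
move_arm(
  series=[
    [0.095,0.028,0,-1.67,0.04],
    [0.095,0.028,0,-1.67,0.04],
    [0.095,0.028,0,-1.67,0.04],
    [0.095,0.028,0,-1.67,0.04],
    [0.095,0.028,0,-1.67,0.04],
  ],
)

```text
time_s: 1.98
position: [0.5991, 0.0402, 0.2392]
tcp_rot: [[-0.629, 0.777, -0.002], [0.777, 0.629, 0.002], [0.003, -0.0, -1.0]]
force: [-0.7, -0.3, -0.6]
opening: 0.463
```

```bash
python3 plan.py .6 .04 .24 81
```

```text
t 1.975 pos [0.5991 0.0402 0.2392] jaw 39.0 j [ -7.  28.  86.   0.  66. -46.] F [-0.7 -0.3 -0.6] tilt [-0.0019  0.0021 -1.    ]
shift [-0.0008  0.0006 -0.0008] roll -0.733 n 3.924328024043174
```

Request:
move_arm(
  series=[
    [0,0,0,-0.73,0.04],
    [0,0,0,-0.73,0.04],
    [0,0,0,-0.73,0.04],
    [0,0,0,-0.73,0.04],
    [0,0,0,-0.73,0.04],
  ],
)

```text
time_s: 2.6
position: [0.5988, 0.0403, 0.2388]
tcp_rot: [[-0.987, 0.161, -0.003], [0.161, 0.987, 0.002], [0.003, 0.002, -1.0]]
force: [-0.3, 0.2, -0.3]
opening: 0.455
```

Run:
```python
from h import *; import fit
c,im=snap('wrist','w1')
for P in((-69,-115,95),(-50,-44,100),(-102,-143,24),(-102,106,24),(30,-107,60)): print(P,(proj(c,fit.W(fit.x,P))*1.5).round())
```

```text
(-69, -115, 95) [374. 287.]
(-50, -44, 100) [401. 186.]
(-102, -143, 24) [338. 298.]
(-102, 106, 24) [331.  -6.]
(30, -107, 60) [496. 266.]
```

View pics/w1.png

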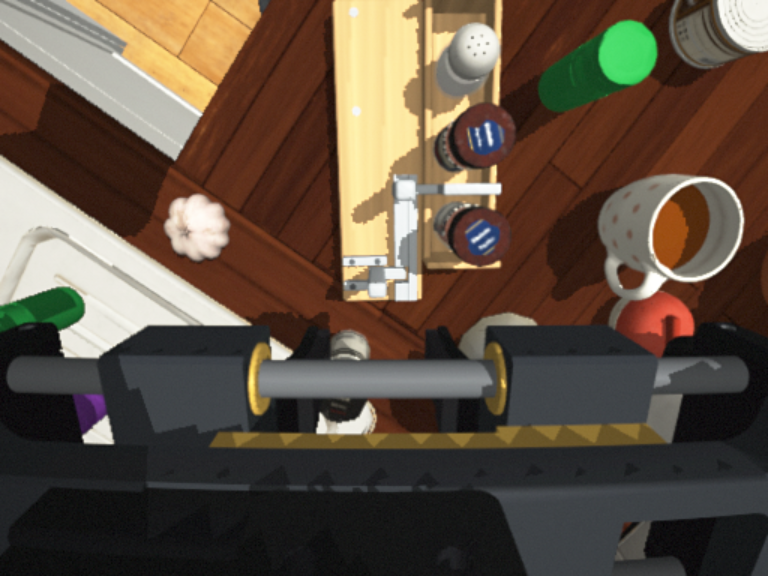

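The wrist view shows tab top at (378,286), handle top at (405,187), plinth corner at (343,299). That is about 4 px right of the prediction, or 2–3 mm.

```bash
python3 - <<'E'
from h import *; import fit
c=cam('wrist')
a=onz(c,(378/1.5,286/1.5),.095);b=onz(c,(405/1.5,187/1.5),.1);p=onz(c,(343/1.5,299/1.5),.024);q=onz(c,(500/1.5,268/1.5),.060)
print(a,fit.W(fit.x,(-69,-115,95)));print(b,fit.W(fit.x,(-50,-44,100)));print(p,fit.W(fit.x,(-102,-143,24)));print(q,fit.W(fit.x,(30,-107,60)))
E
python3 plan.py .602 .0415 .08 81
```

```text
[0.60172051 0.04215378 0.095     ] [0.60175734 0.0390466  0.095     ]
[0.53545334 0.07147626 0.1       ] [0.53460118 0.0689138  0.1       ]
[0.62573581 0.00617677 0.024     ] [0.62425343 0.00207464 0.024     ]
[0.61141264 0.14104692 0.06      ] [0.60933441 0.13807987 0.06      ]
t 2.65 pos [0.5988 0.0403 0.2389] jaw 80.7 j [ -7.  28.  86.   0.  66. -88.] F [-0.  -0.5  0.2] tilt [-0.0027  0.0023 -1.    ]
shift [-0.0034  0.0015  0.1589] roll -0.006 n 2.5431040546246324
```

Request:
move_arm(
  series=[
    [-0.003,0.0015,0.06,0,0.04],
    [-0.003,0.0015,0.12,0,0.04],
    [-0.003,0.0015,0.159,0,0.04],
    [-0.003,0.0015,0.159,0,0.04],
    [-0.003,0.0015,0.159,0,0.04],
  ],
)

```text
time_s: 3.28
position: [0.6027, 0.0415, 0.0811]
tcp_rot: [[-0.987, 0.163, -0.0], [0.163, 0.987, 0.002], [0.001, 0.002, -1.0]]
force: [-0.1, 0.5, 0.4]
opening: 0.455
```

Request:
move_arm(
  series=[
    [0,0,0,0,0.005],
    [0,0,0,0,0.005],
    [0,0,0,0,0.005],
    [0,0,0,0,0.005],
    [0,0,0,0,0.005],
  ],
)

```text
time_s: 3.9
position: [0.6032, 0.041, 0.082]
tcp_rot: [[-0.987, 0.163, 0.001], [0.163, 0.987, 0.001], [-0.001, 0.001, -1.0]]
force: [-0.8, -1.7, 5.7]
opening: 0.158
```

```bash
python3 plan.py .602 .0415 .08 81
```

```text
t 3.9 pos [0.6032 0.041  0.082 ] jaw 80.6 j [ -7.  41.  92.   0.  47. -87.] F [-0.8 -1.7  5.7] tilt [ 8.e-04  1.e-03 -1.e+00]
shift [0.0013 0.0003 0.002 ] roll -0.006 n 0.03789181834345824
```

Request:
move_arm(
  series=[
    [0,-0.005,0,0,0.005],
    [0,-0.01,0,0,0.005],
    [0,-0.015,0,0,0.005],
    [0,-0.018,0,0,0.005],
    [0,-0.018,0,0,0.005],
  ],
)

```text
time_s: 4.53
position: [0.6005, 0.0226, 0.082]
tcp_rot: [[-0.987, 0.163, 0.001], [0.163, 0.987, 0.0], [-0.001, 0.001, -1.0]]
force: [-0.2, -1.1, 2.8]
opening: 0.157
```

```bash
python3 plan.py .602 .0415 .08 81
```

```text
t 4.525 pos [0.6005 0.0226 0.082 ] jaw 80.6 j [ -9.  41.  93.   0.  47. -89.] F [-0.2 -1.1  2.8] tilt [ 1.2e-03  3.0e-04 -1.0e+00]
shift [0.0016 0.0189 0.002 ] roll -0.006 n 0.3054662677742089
```

Request:
move_arm(
  series=[
    [0,0,0,0,0.04],
    [0,0,0,0,0.04],
    [0,0,0,0,0.04],
    [0,0,-0.06,0,0.04],
    [0,0,-0.1,0,0.04],
  ],
)

```text
time_s: 5.15
position: [0.6007, 0.0225, 0.1832]
tcp_rot: [[-0.987, 0.163, 0.001], [0.163, 0.987, 0.0], [-0.001, 0.001, -1.0]]
force: [0.9, 0.1, -0.1]
opening: 0.457
```

```bash
python3 plan.py .5355 .0715 .18 -9
```

```text
t 5.15 pos [0.6007 0.0225 0.1832] jaw 80.6 j [ -9.  32.  89.   0.  59. -89.] F [ 0.9  0.1 -0.1] tilt [ 1.4e-03  3.0e-04 -1.0e+00]
shift [0.0723 0.0377 0.0031] roll 1.564 n 8.3767938727039
```

Request:
move_arm(
  series=[
    [0.072,0.038,0,1.564,0.04],
    [0.072,0.038,0,1.564,0.04],
    [0.072,0.038,0,1.564,0.04],
    [0.072,0.038,0,1.564,0.04],
    [0.072,0.038,0,1.564,0.04],
  ],
)

```text
time_s: 5.78
position: [0.5355, 0.072, 0.1831]
tcp_rot: [[-0.447, 0.894, 0.001], [0.894, 0.447, 0.0], [-0.0, 0.001, -1.0]]
force: [0.4, -0.7, -0.7]
opening: 0.46
```

```bash
python3 plan.py .5355 .0715 .18 -9
```

```text
t 5.775 pos [0.5355 0.072  0.1831] jaw 26.6 j [ -4.  28.  98.   0.  54. -31.] F [ 0.4 -0.7 -0.7] tilt [ 9.e-04  4.e-04 -1.e+00]
shift [-0.0004 -0.0002  0.0031] roll 0.621 n 3.3247690227918403
```

Request:
move_arm(
  series=[
    [0,0,0,0.621,0.04],
    [0,0,0,0.621,0.04],
    [0,0,0,0.621,0.04],
    [0,0,0,0.621,0.04],
    [0,0,0,0.621,0.04],
  ],
)

```text
time_s: 6.4
position: [0.5352, 0.0721, 0.1829]
tcp_rot: [[0.156, 0.988, 0.0], [0.988, -0.156, 0.0], [0.0, 0.0, -1.0]]
force: [-0.1, 0.9, 0.2]
opening: 0.456
```

```bash
python3 plan.py .5355 .0715 .083 -9; python3 -c "
from h import *
snap('wrist','w2')"
```

```text
t 6.4 pos [0.5352 0.0721 0.1829] jaw -9.0 j [-4. 28. 98.  0. 54.  5.] F [-0.1  0.9  0.2] tilt [ 4.e-04  4.e-04 -1.e+00]
shift [-0.0006  0.0003  0.0999] roll 0.001 n 1.5986816744379613
```

View pics/w2.png

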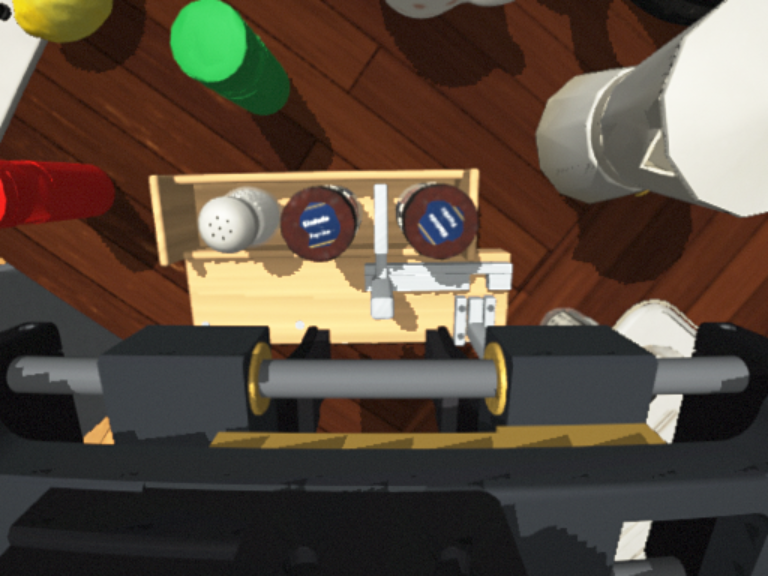

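The catch is visibly pulled out, with the tab at (480,325). The handle top (382,305) lines up with the gap between the jaws at x≈380, so I go down and grip.

Request:
move_arm(
  series=[
    [0,0,0.05,0,0.04],
    [0,0,0.1,0,0.04],
    [0,0,0.1,0,0.04],
    [0,0,0.1,0,0.005],
    [0,0,0.1,0,0.005],
  ],
)

```text
time_s: 7.08
position: [0.537, 0.072, 0.0851]
tcp_rot: [[0.155, 0.988, 0.005], [0.988, -0.155, 0.0], [0.001, 0.005, -1.0]]
force: [0.3, -0.3, -0.1]
opening: 0.309
```

Request:
move_arm(
  series=[
    [0,0,0,0,0.005],
    [0,0,0,0,0.005],
    [0,0,0,0,0.005],
  ],
)

```text
time_s: 7.45
position: [0.5379, 0.072, 0.087]
tcp_rot: [[0.154, 0.988, 0.008], [0.988, -0.154, -0.0], [0.001, 0.008, -1.0]]
force: [-0.7, 0.0, 7.4]
opening: 0.157
```

Request:
move_arm(
  series=[
    [0,-0.004,0,0,0.005],
    [0,-0.008,0,0,0.005],
    [0,-0.012,0,0,0.005],
    [0,-0.016,0,0,0.005],
    [0,-0.02,0,0,0.005],
  ],
)

```text
time_s: 8.07
position: [0.5184, 0.0749, 0.0871]
tcp_rot: [[0.154, 0.988, 0.009], [0.988, -0.154, -0.001], [0.001, 0.009, -1.0]]
force: [3.7, -2.0, 0.0]
opening: 0.16
```

Request:
move_arm(
  series=[
    [0,-0.004,0,0,0.005],
    [0,-0.008,0,0,0.005],
    [0,-0.012,0,0,0.005],
    [0,-0.016,0,0,0.005],
    [0,-0.02,0,0,0.005],
  ],
)

```text
time_s: 8.7
position: [0.4988, 0.0777, 0.0871]
tcp_rot: [[0.154, 0.988, 0.01], [0.988, -0.154, -0.001], [0.0, 0.01, -1.0]]
force: [3.5, -3.7, 0.5]
opening: 0.156
```

```bash
python3 plan.py .4886 .0793 .085 -9
```

```text
t 8.7 pos [0.4988 0.0777 0.0871] jaw -8.9 j [ -4.  35. 107.  -0.  37.   5.] F [ 3.5 -3.7  0.5] tilt [ 0.0098 -0.001  -1.    ]
shift [-0.     -0.0103  0.002 ] roll 0.002 n 0.16793167973831824
```

Request:
move_arm(
  series=[
    [0,-0.003,0,0,0.005],
    [0,-0.006,0,0,0.005],
    [0,-0.009,0,0,0.005],
    [0,-0.0105,0,0,0.005],
    [0,-0.0105,0,0,0.005],
  ],
)

```text
time_s: 9.32
position: [0.4884, 0.0793, 0.0871]
tcp_rot: [[0.154, 0.988, 0.01], [0.988, -0.154, -0.001], [0.0, 0.01, -1.0]]
force: [3.3, -4.2, 2.1]
opening: 0.157
```

Request:
move_arm(
  series=[
    [0,-0.001,0,0,0.005],
    [0,-0.0015,0,0,0.005],
    [0,-0.002,0,0,0.005],
  ],
)

```text
time_s: 9.7
position: [0.4883, 0.0793, 0.0871]
tcp_rot: [[0.154, 0.988, 0.014], [0.988, -0.154, -0.002], [0.001, 0.014, -1.0]]
force: [5.8, -5.2, -2.3]
opening: 0.159
```

Request:
move_arm(
  series=[
    [0,0,0,0,0.04],
    [0,0,0,0,0.04],
    [0,0,0,0,0.04],
    [0,0,-0.06,0,0.06],
    [0,0,-0.12,0,0.06],
  ],
)

```text
time_s: 10.32
position: [0.4853, 0.0798, 0.2071]
tcp_rot: [[0.154, 0.988, 0.009], [0.988, -0.154, -0.001], [0.001, 0.009, -1.0]]
force: [0.1, 0.4, 0.6]
opening: 0.596
```

```bash
python3 plan.py .62 .0 .24 81
python3 - <<'E'
from h import *; import fit
for z in(.1,.15,.2): print(z,[onz(fit.C['top'],(u/1.5,v/1.5),z).round(3)[:2] for u,v in((278,160),(305,165),(314,185))])
A=[ray(fit.C['top'],(276/1.5,156/1.5)),ray(fit.C['scene'],(208/1.5,225/1.5))]
M=[];b=[]
for o,d in A: d=d/np.linalg.norm(d); Q=np.eye(3)-np.outer(d,d); M.append(Q); b.append(Q@o)
print('knob',np.linalg.lstsq(np.vstack(M),np.hstack(b),rcond=None)[0])
E
```

```text
t 10.325 pos [0.4853 0.0798 0.2071] jaw -8.9 j [ -4.  23. 103.  -0.  54.   5.] F [0.1 0.4 0.6] tilt [ 9.e-03 -9.e-04 -1.e+00]
shift [-0.058   0.1457 -0.0316] roll -1.569 n 8.399195464039357
0.1 [array([0.732, 0.155]), array([0.723, 0.107]), array([0.686, 0.09 ])]
0.15 [array([0.715, 0.145]), array([0.707, 0.099]), array([0.672, 0.083])]
0.2 [array([0.698, 0.134]), array([0.69 , 0.091]), array([0.658, 0.075])]
knob [0.71632764 0.14471428 0.16736189]
```

Request:
move_arm(
  series=[
    [-0.048,0.207,0,0,0.065],
    [-0.048,0.207,0,0,0.065],
    [-0.048,0.207,0,0,0.065],
    [-0.048,0.207,0,0,0.065],
    [-0.048,0.207,0,0,0.065],
  ],
)

```text
time_s: 10.95
position: [0.6828, -0.0001, 0.2079]
tcp_rot: [[0.155, 0.988, 0.008], [0.988, -0.155, -0.0], [0.001, 0.008, -1.0]]
force: [-0.5, -1.0, -0.1]
opening: 0.746
```

```bash
python3 plan.py .682 .0 .2 -9; python3 -c "
from h import *
snap('wrist','w3')
print(proj(cam('wrist'),np.array([.684,0,.105]))*1.5)"
```

```text
t 10.95 pos [ 6.828e-01 -1.000e-04  2.079e-01] jaw -8.9 j [-9. 36. 75.  0. 68. -0.] F [-0.5 -1.  -0.1] tilt [ 7.9e-03 -3.0e-04 -1.0e+00]
shift [-0.     -0.0009  0.0079] roll 0.001 n 0.12716992168709623
[381.46950664 298.77580995]
```

View pics/w3.png

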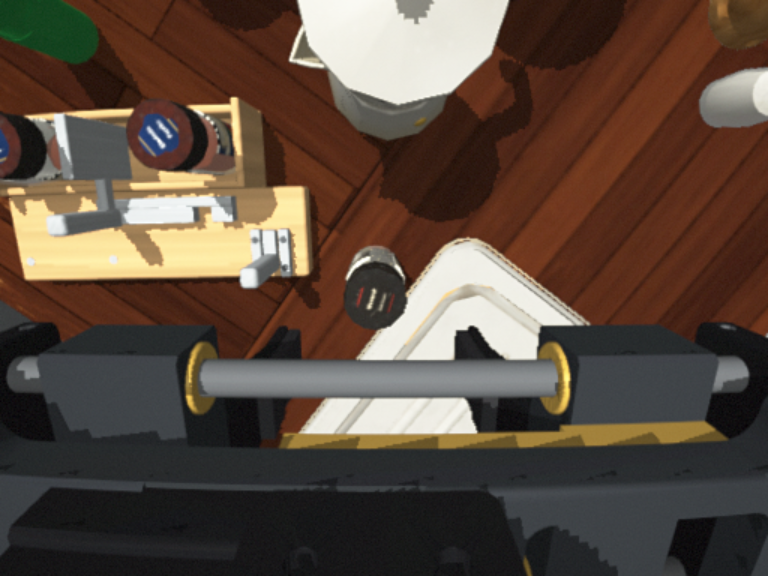

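The loose jar's dark cap is centred at (376,294). The end jar stands at (165,135), with the divider slid away to the left.

```bash
python3 - <<'E'
from h import *
p=onz(cam('wrist'),(376/1.5,294/1.5),.105);print(p)
E
python3 plan.py .681 .003 .07 -9
```

```text
[0.68108069 0.00361015 0.105     ]
t 11.0 pos [0.6812 0.0008 0.2078] jaw -8.9 j [-9. 36. 75.  0. 68. -0.] F [-0.5 -0.2  0.3] tilt [ 5.8e-03  1.0e-04 -1.0e+00]
shift [ 0.002  -0.0013  0.1378] roll 0.002 n 2.205561367384157
```

Request:
move_arm(
  series=[
    [0.002,-0.001,0.05,0,0.065],
    [0.002,-0.001,0.1,0,0.065],
    [0.002,-0.001,0.138,0,0.065],
    [0.002,-0.001,0.138,0,0.065],
    [0.002,-0.001,0.138,0,0.065],
  ],
)

```text
time_s: 11.62
position: [0.6815, 0.0034, 0.0715]
tcp_rot: [[0.154, 0.988, 0.007], [0.988, -0.154, 0.0], [0.001, 0.007, -1.0]]
force: [0.5, 0.3, 0.3]
opening: 0.747
```

Request:
move_arm(
  series=[
    [0,0,0,0,0.03],
    [0,0,0,0,0.03],
    [0,0,0,0,0.03],
    [0,0,0,0,0.03],
    [0,0,0,0,0.03],
  ],
)

```text
time_s: 12.25
position: [0.682, 0.0033, 0.0723]
tcp_rot: [[0.154, 0.988, 0.009], [0.988, -0.154, -0.0], [0.001, 0.008, -1.0]]
force: [-0.6, 0.1, 4.9]
opening: 0.464
```

```bash
python3 plan.py .681 .003 .07 -9
```

```text
t 12.25 pos [0.682  0.0033 0.0723] jaw -8.9 j [-9. 46. 80.  0. 53. -0.] F [-0.6  0.1  4.9] tilt [ 8.5e-03 -2.0e-04 -1.0e+00]
shift [-0.0005 -0.001   0.0023] roll 0.002 n 0.04063817878786558
```

Request:
move_arm(
  series=[
    [0,0,-0.03,0,0.03],
    [0,0,-0.07,0,0.03],
    [0,0,-0.11,0,0.03],
    [0,0,-0.145,0,0.03],
    [0,0,-0.145,0,0.03],
  ],
)

```text
time_s: 12.88
position: [0.6825, 0.0031, 0.22]
tcp_rot: [[0.154, 0.988, 0.015], [0.988, -0.154, -0.001], [0.001, 0.015, -1.0]]
force: [0.1, 0.3, -1.0]
opening: 0.463
```

```bash
python3 - <<'E'
import fit
print(fit.W(fit.x,(0,-25,6))+[.001,.003,0])
E
python3 plan.py .5245 .1245 .215 81
```

```text
[0.52465236 0.12426954 0.006     ]
t 12.875 pos [0.6825 0.0031 0.22  ] jaw -8.9 j [-9. 36. 75.  0. 69. -0.] F [ 0.1  0.3 -1. ] tilt [ 0.0146 -0.0011 -0.9999]
shift [ 0.0956 -0.1748  0.0026] roll -1.568 n 8.398255082615833
```

Request:
move_arm(
  series=[
    [0.096,-0.175,0,-1.568,0.03],
    [0.096,-0.175,0,-1.568,0.03],
    [0.096,-0.175,0,-1.568,0.03],
    [0.096,-0.175,0,-1.568,0.03],
    [0.096,-0.175,0,-1.568,0.03],
  ],
)

```text
time_s: 13.5
position: [0.5213, 0.1259, 0.2155]
tcp_rot: [[-0.711, 0.703, 0.007], [0.703, 0.711, -0.002], [-0.006, 0.003, -1.0]]
force: [-0.8, -0.1, -2.0]
opening: 0.465
```

```bash
python3 plan.py .5245 .1245 .215 81
```

```text
t 13.5 pos [0.5213 0.1259 0.2155] jaw 45.3 j [  2.  25.  97.  -0.  58. -44.] F [-0.8 -0.1 -2. ] tilt [ 0.0068 -0.002  -1.    ]
shift [-0.0033  0.0012  0.0006] roll -0.623 n 3.3344839127497172
```

Request:
move_arm(
  series=[
    [-0.003,0.001,0,-0.623,0.03],
    [-0.003,0.001,0,-0.623,0.03],
    [-0.003,0.001,0,-0.623,0.03],
    [-0.003,0.001,0,-0.623,0.03],
    [-0.003,0.001,0,-0.623,0.03],
  ],
)

```text
time_s: 14.12
position: [0.5228, 0.1245, 0.2136]
tcp_rot: [[-0.988, 0.157, 0.003], [0.157, 0.988, -0.002], [-0.003, -0.002, -1.0]]
force: [-0.1, -0.2, -0.6]
opening: 0.464
```

```bash
python3 plan.py .5245 .1245 .215 81
python3 - <<'E'
from h import *; import fit
c,a=snap('wrist','w4')
_,b=snap('scene','s4'); _,t=snap('top','t4')
o=np.zeros((570,790,3),np.uint8)
A=a[:250,130:400]; o[:375,:405]=cv2.resize(A,None,fx=1.5,fy=1.5)
B=b[120:265,165:290]; o[:435,412:787]=cv2.resize(B,None,fx=3,fy=3)
cv2.imwrite('pics/c4.png',o[:440,:,::-1])
o=np.array([.001,.003,0])
for P in((0,-25,111),(-50,6,100),(0,6,81),(-24,-101,36),(24,-101,36),(0,-76,111)): print(P,((proj(c,fit.W(fit.x,P)+o)-[130,0])*1.5).round())
E
```

```text
t 14.125 pos [0.5228 0.1245 0.2136] jaw 81.0 j [  2.  25.  96.  -0.  58. -79.] F [-0.1 -0.2 -0.6] tilt [ 0.0028 -0.0022 -1.    ]
shift [-0.0017  0.0003 -0.0014] roll -0.001 n 0.034674608291563706
(0, -25, 111) [180. 299.]
(-50, 6, 100) [102. 248.]
(0, 6, 81) [180. 244.]
(-24, -101, 36) [153. 361.]
(24, -101, 36) [209. 361.]
(0, -76, 111) [180. 373.]
```

View pics/c4.png

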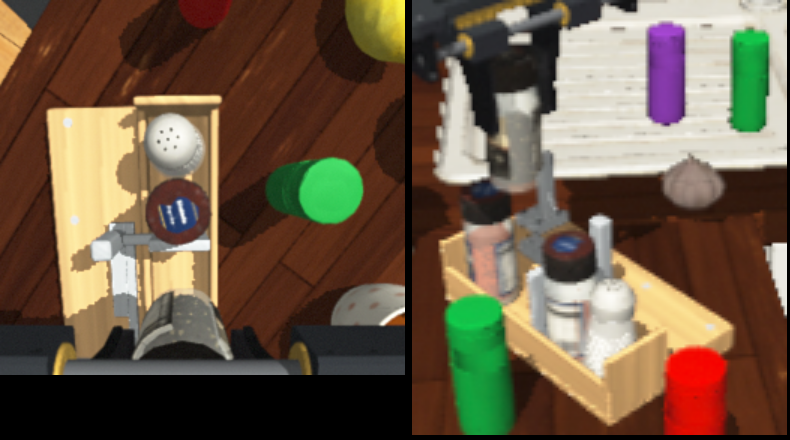

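Run:
```python
from h import *; import fit
p,f,_=cam('wrist'); 
W=np.eye(4); W[:3,:3]=[[.155,.988,.006],[.988,-.155,0],[.001,.006,-1]]; W[:3,3]=[.6812,.0008,.2078]
c=(p,f,W@np.array(p['hand_eye']))
def inv(q): x=fit.x; d=q[:2]-x[:2]-[.001,.003]; a=x[2]; return np.array([np.cos(a)*d[0]+np.sin(a)*d[1],-np.sin(a)*d[0]+np.cos(a)*d[1]])*1e3
print('end jar rack',inv(onz(c,(167/1.5,135/1.5),.111)), 'tab',inv(onz(c,(258/1.5,272/1.5),.095)))
print('loose jar now',inv(bot.read_state()['position']))
```

```text
end jar rack [ -0.23194813 -81.18364833] tab [ -83.37868103 -124.02633293]
loose jar now [  0.06820789 -23.80122252]
```

Request:
move_arm(
  series=[
    [-0.0015,0,0.03,0,0.03],
    [-0.0015,0,0.06,0,0.03],
    [-0.0015,0,0.09,0,0.03],
    [-0.0015,0,0.115,0,0.03],
    [-0.0015,0,0.128,0,0.03],
  ],
)

```text
time_s: 14.9
position: [0.5249, 0.124, 0.0851]
tcp_rot: [[-0.988, 0.158, 0.002], [0.158, 0.988, -0.002], [-0.003, -0.002, -1.0]]
force: [0.0, 0.0, -1.7]
opening: 0.461
```

```bash
python3 plan.py .5248 .1243 .0785 81
```

```text
t 14.9 pos [0.5249 0.124  0.0851] jaw 80.9 j [  1.  37. 102.  -0.  41. -79.] F [ 0.   0.  -1.7] tilt [ 0.0025 -0.0022 -1.    ]
shift [0.0001 0.0003 0.0066] roll -0.001 n 0.10561782428121862
```

Request:
move_arm(
  series=[
    [0,0,0.002,0,0.03],
    [0,0,0.004,0,0.03],
    [0,0,0.0055,0,0.03],
    [0,0,0.0065,0,0.03],
    [0,0,0.0065,0,0.03],
  ],
)

```text
time_s: 15.52
position: [0.525, 0.124, 0.0789]
tcp_rot: [[-0.988, 0.158, 0.003], [0.158, 0.988, -0.002], [-0.003, -0.002, -1.0]]
force: [0.7, 0.3, -1.5]
opening: 0.459
```

Request:
move_arm(
  series=[
    [0,0,0.0005,0,0.03],
    [0,0,0.001,0,0.03],
  ],
)

```text
time_s: 15.78
position: [0.5252, 0.124, 0.0782]
tcp_rot: [[-0.987, 0.158, 0.004], [0.158, 0.988, -0.002], [-0.004, -0.002, -1.0]]
force: [-0.6, 0.0, 3.3]
opening: 0.462
```

Request:
move_arm(
  series=[
    [0,0,0.0005,0,0.03],
    [0,0,0.001,0,0.03],
    [0,0,0.001,0,0.03],
  ],
)

```text
time_s: 16.15
position: [0.5254, 0.124, 0.0781]
tcp_rot: [[-0.988, 0.157, 0.004], [0.157, 0.988, -0.002], [-0.005, -0.002, -1.0]]
force: [-1.3, -0.2, 8.3]
opening: 0.466
```

Contact with the floor is confirmed, at 8 N upward. I release and check for clearance before lifting.

Request:
move_arm(
  series=[
    [0,0,0,0,0.05],
    [0,0,0,0,0.058],
    [0,0,0,0,0.058],
    [0,0,0,0,0.058],
  ],
)

```text
time_s: 16.65
position: [0.5253, 0.1239, 0.0779]
tcp_rot: [[-0.988, 0.157, 0.004], [0.157, 0.988, -0.002], [-0.004, -0.002, -1.0]]
force: [0.1, 0.4, 0.4]
opening: 0.662
```

Request:
move_arm(
  series=[
    [0,0,-0.02,0,0.058],
    [0,0,-0.05,0,0.058],
    [0,0,-0.1,0,0.058],
    [0,0,-0.14,0,0.058],
    [0,0,-0.16,0,0.058],
  ],
)

```text
time_s: 17.27
position: [0.5256, 0.1244, 0.2404]
tcp_rot: [[-0.988, 0.157, 0.008], [0.157, 0.988, -0.002], [-0.008, -0.001, -1.0]]
force: [-0.8, 0.5, -0.1]
opening: 0.664
```

Request:
move_arm(
  series=[
    [-0.06,-0.12,0,0,0.058],
    [-0.06,-0.12,0,0,0.058],
    [-0.06,-0.12,0,0,0.058],
    [-0.06,-0.12,0,0,0.058],
  ],
)

```text
time_s: 17.77
position: [0.5656, -0.0039, 0.2405]
tcp_rot: [[-0.987, 0.159, 0.007], [0.159, 0.987, -0.001], [-0.007, -0.0, -1.0]]
force: [-0.6, 0.4, -0.0]
opening: 0.667
```

```bash
python3 plan.py .5248 .1243 .0785 81
python3 - <<'E'
from h import *
_,a=snap('wrist','w5'); _,b=snap('scene','s5'); _,t=snap('top','t5')
o=np.zeros((440,790,3),np.uint8)
o[:420,:392]=cv2.resize(t[105:255,160:300],None,fx=2.8,fy=2.8); o[:435,412:787]=cv2.resize(b[120:265,165:290],None,fx=3,fy=3)
cv2.imwrite('pics/c5.png',o[:,:,::-1])
E
```

```text
t 17.775 pos [ 0.5656 -0.0039  0.2405] jaw 80.8 j [-12.  25.  91.   0.  63. -93.] F [-0.6  0.4 -0. ] tilt [ 0.0068 -0.0013 -1.    ]
shift [0.0618 0.1201 0.1616] roll -0.003 n 3.3700234200369334
```

View pics/c5.png

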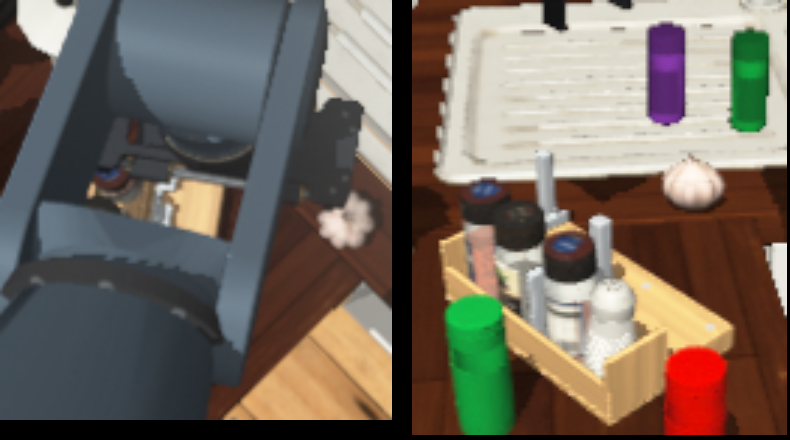

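The scene view shows the jar standing upright between the end jar and the blade (cap at about (520,215)). The left jar and shaker are upright, the garlic is in place, and the gripper is clear of everything.

```bash
python3 -c "
from h import *
print(hand_in())"
```

```text
the job is handed in; nothing more can be done
None
```

I handed the job in at about 18 s of the 51 s allowed. The loose jar stands in the rack between the end jar and the divider.

- **Catch:** I pulled it out about 18.5 mm. A wrist picture afterwards showed the tab out.
- **Divider:** I slid it about 50 mm by its handle, until it stopped moving and the force rose against its left stop. It pushed the left jar and shaker along.
- **Jar:** I lowered it upright into the slot and let go only once the floor pushed back with about 8 N. I then moved the gripper clear.

**Last checks:** The final scene picture shows all four items in the row upright, the loose jar in its slot and the garlic where it was. The force reading was about zero with the gripper clear.

**What disagreed or was weak:**
- **Rack yaw:** it measured about 81° in all the cameras, not the stated 35–53°. I went by the measurement.
- **Camera offset:** the fixed cameras and the wrist camera differed by about 3 mm. I used the wrist camera for all the grasps.
- **Position readings:** one oblique wrist picture put the catch tab 9 mm off its known position. The end jar position from the same picture is therefore only good to a few millimetres.
- **Final top view:** the arm mostly hid the rack, so the last check rests on the scene camera.

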